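# Set up the work light on its kickstand

### The job

The flat work light stands in one bay of the charging dock; it is the slab with a folding kickstand on its back. Unfold its kickstand fully by lifting the small crossbar, then take the light out of the dock and stand it on the plywood board so that it leans back on the kickstand, with both its base and the kickstand foot on the board, and let go. Leave the battery pack in the other bay where it is, and do not let the light fall over.

Things in the scene. Friction and masses are not known exactly. Their poses are not given: they have to be found in the camera images.
- light_handle (a point): Centre of the black grip block (16 mm thick, 36 wide, 28 tall) on top of the work light, a loose 0.36 kg grey slab 18 mm thick, 100 wide, 128 tall with the block. Grasp the block from above across its 36 mm width. Axes: z up the light, y along its width, x out of its white front; the back (-x) faces the robot. Lies 114 mm above the light's underside.
- light_base (a point): Centre of the light's underside, axes as light_handle; 8 mm over the bench in the dock's 30 mm deep pocket (lift 35 mm straight up to clear). Two rubber rails beneath (front one at x = +5 mm, rear one at x = -5 mm and 2.7 mm higher) make it rest flush when it leans back 15 degrees, top towards its own -x; on a flat surface it is not stable upright.
- kickstand (a joint): Kickstand angle, rad: 0 folded on the light's back, 0.55 fully open (stop); starts at 0 to 0.06. Hinge along the light's y, 14 mm behind its mid-plane and 20 mm below light_handle. Friction (0.03 N m) keeps it where it is left. The leg hangs from the hinge, 26 mm wide; its lower end swings out to the back as the crossbar is lifted.
- kickstand_grip (a point): Centre of the kickstand's steel crossbar: 38 mm long along the light's y, 10 mm thick, ball ends; when folded it stands 30 mm behind the hinge and 6 mm below it. Pinched end to end from above it can turn between the fingers. From folded to open it rises about 17 mm on an arc about the hinge. Axes turn with the kickstand (folded: as the light's).
- kickstand_foot (a point): Centre of the rubber foot bar (8 mm thick, 34 mm wide) at the kickstand's lower end, 85.5 mm from the hinge. When the light stands leaning back 15 degrees it is 62 mm behind light_base horizontally and 4 mm above the surface.
- board: Plain plywood board 180 x 180 mm, 12 mm thick, fixed flat on the bench left of the dock. Origin: centre of its underside; z up, x and y along its edges (x roughly away from the robot).
- pack_handle (a point): Centre of the grip block of the battery pack in the dock's other bay, 140 mm beside the light: a slab of the same size and colour with the same grip block, but with a plain ribbed back and no kickstand. 114 mm above its underside; axes as light_handle. Its top stands 136 mm over the bench: pass well above it.
Things that resemble listed ones, but are neither listed nor needed, are in the scene too. What is shaped like the part that bears light_handle but turquoise or yellow is not meant.

How it is judged (in metres and radians):
On the way:
1. the kickstand is unfolded (value of joint kickstand above 0.4 rad), for 0.2 s.
At the end, for the whole second after the job is handed in: The work light stands at rest on the plywood board, leaning back 5 to 25 degrees from upright on its kickstand, which is open by more than 0.4 rad; the centre of its underside and the kickstand's foot are both over the board (180 x 180 mm) and within about 12 mm of its surface (value of joint kickstand above 0.4 rad and angle between light_handle's own z axis and vertical between 0.09 and 0.44 rad and x of light_base in the frame of board between -0.09 and 0.09 m and y of light_base in the frame of board between -0.09 and 0.09 m and x of kickstand_foot in the frame of board between -0.09 and 0.09 m and y of kickstand_foot in the frame of board between -0.09 and 0.09 m and z of light_base in the frame of board between 0.002 and 0.024 m and z of kickstand_foot in the frame of board below 0.024 m and linear speed of work_light below 0.02 m/s and angular speed of work_light below 0.1 rad/s); the robot touches nothing.
It fails at once if the battery pack is moved by more than 30 mm (distance of pack_handle from where it was at the start of the episode above 0.03 m).
It fails at once if the work light falls over (more than 45 degrees from upright) (angle between light_handle's own z axis and vertical above 0.8 rad).
It also fails if it takes over 53 s, if anything falls off the work surface, if the arm or the gripper's body presses on something with over 40 N, if the wrist force passes 120 N, or if a joint passes its speed limit or range.

### The arm

A 6-joint arm with a two-finger parallel gripper is mounted at the origin on a cart in front of the work surface, level with it; the furniture and walls round the work are solid. World frame = base frame: x ahead of the robot, y to its left, z up, the work surface at z = 0. Lengths are in mm, angles in degrees, forces in N, time in s.
With the tool pointing down it reaches from about 250 to 775 mm from the base axis. Payload 8.9 kg.
Tool frame: the origin (TCP) lies on the centre line of the jaws, within the pads' length; the fingertips stand 14 mm ahead of it and the grasp point (between the pads) lies 5 mm behind it; z points along the fingers, y is the line along which they close (so a half turn about z gives the same grasp; the last joint's range is limited). The gripper opens to 85 mm and grips with 20 to 120 N. Pads are 22 mm wide; open, the fingers measure 114 mm over their backs; the gripper's body (76 mm by 85 mm) begins 54 mm behind the grasp point. The pads swing forward as they close: fully open they stand 13 mm farther back than shut.
Start: joints at [-82.752, 16.656, -8.789, 64.555, 0, 82.019], TCP at [137.909, -506.562, 213.805] pointing down, gripper open.
Joint ranges: [-144.48, 144.48], [-52.06, 99.96], [-74.48, 78.29], [-112.23, 115.85], [-86.99, 84.42], [-180, 180]. Speed limits (degrees/s): [127.2, 127.2, 159.86, 180, 180, 180].

### API

Orientations are given as a 3x3 rotation matrix whose columns are the frame's x, y, z axes.
In Python, from bench import * gives the robot as it stands.
- The arm moves only by the tool apply_moves, never from a script. Its argument "steps" is text: rows parted by semicolons, each of 6 numbers parted by spaces: the shift along the tool's x, y, z in units of 25 mm (1.0 is 25 mm), then the turn, a rotation vector about the tool's x, y, z in units of 5 degrees (1.0 is 5 degrees). A call has exactly 8 rows; each row is the pose to reach, as a shift and turn from the pose commanded when the call began, along the tool's axes at that moment; what a row does not reach only later rows make up. A row lasts 1/12 s, in which the tool goes at most 41.7 mm and 7.16 degrees, less where a joint would pass 70% of its speed; a pose out of reach is approached as far as the arm can. A call with a gripper value outside its range is refused whole. "jaw" is the opening, from 0 (shut) to 1 (fully open), set as the call begins (left out, the last holds). The fingers move at their own pace and stop on an object; the grip force is fixed at half the most. Time passes only in rows, so rows that repeat a pose let the fingers close, or fill a call up. It gives the time, the measured TCP pose, the force, the opening and the grip force at its end, in the units of the state.
- observe(): the state, without advancing time (a new reading comes with each control period).
- read_camera(name): name is "side" or "top"; returns the picture (480x640x3 uint8, blue, green, red); there is no depth.
- calibration(name): a dict with "intrinsics" (3x3 intrinsics, pixels), "k1" (the pictures are not rectified: a ray, as slopes to the right and down, at radius r is drawn at 1 + k1 r^2 times it, then the intrinsics apply), "R" (3x3) and "t" (3): a world point X has camera coordinates R X + t. Camera axes: x right, y down, z forward; pixel columns grow to the right and rows downward; lengths in mm; the calibration is good to about 2 mm. A picture is of the moment at which its call begins. calibration takes no time and is no camera call.
- close_job(): hands the job in; it is judged then, once.
The state is a dict: "time_s": time; "qpos": joint angles; "qvel": joint speeds; "effort": joint torques, N m; "eef_pos": TCP position; "eef_rot": TCP orientation; "ft_force": force on the tool from outside, world axes, zero at the start; "ft_torque": the same for the moment, N m; "finger_gap": opening from 0.0 (shut) to 1.0 (fully open); "grasp_force": force on a finger pad.
Only numpy, scipy, OpenCV 4.12 (cv2) and the standard library are available. Lean on these libraries where they do the work, as an engineer would, in place of code of your own. Each camera call takes 0.05 s, during which the arm holds its last target. There are 200 camera calls.

## Working session

There is one attempt and no reset: what is moved stays moved. The work goes in short steps, Python scripts to look and compute and a tool call to move; the robot and the scene stay as the last step left them, time stands still between calls to the robot, and variables do not carry over. Pictures are saved under pics/ and viewed, at most 10 in all, crops included, and the job is handed in when it is done.

Besides the shell and the picture viewer there is one more tool, called after "Emit:" as name(argument=value, ...) on one line, values as JSON. apply_moves: Moves the arm, as the interface text tells. Its arguments: {"type":"object","properties":{"steps":{"type":"string"},"jaw":{"type":"number"}},"required":["steps"]}

```bash
mkdir -p pics; ls; cat > h.py <<'E'
from bench import *
import numpy as np, cv2
def ray(name,px):
    c=calibration(name);K=np.array(c["intrinsics"]);R=np.array(c["R"]);t=np.array(c["t"])
    p=cv2.undistortPoints(np.array([[px]],float),K,np.array([c["k1"],0,0,0.]))[0,0]
    return -R.T@t, R.T@np.array([p[0],p[1],1])
def onz(name,px,z):
    o,d=ray(name,px); return o+d*(z-o[2])/d[2]
def tri(a,b):
    (o1,d1),(o2,d2)=ray("top",a),ray("side",b)
    d1/=np.linalg.norm(d1);d2/=np.linalg.norm(d2)
    s=np.linalg.lstsq(np.c_[d1,-d2],o2-o1,rcond=None)[0]
    p,q=o1+s[0]*d1,o2+s[1]*d2
    return (p+q)/2,np.linalg.norm(p-q)
def proj(name,X):
    c=calibration(name);R=np.array(c["R"])
    return cv2.projectPoints(np.array(X,float).reshape(-1,3),cv2.Rodrigues(R)[0],np.array(c["t"],float),np.array(c["intrinsics"]),np.array([c["k1"],0,0,0.]))[0][:,0]
E
python3 - <<'E'
from h import *
np.set_printoptions(precision=3,suppress=True)
for n in("top","side"):
    cv2.imwrite(f"pics/{n}0.png",read_camera(n)); o,d=ray(n,(320,240)); print(n,o,d/np.linalg.norm(d),calibration(n)["k1"])
print(observe())
E
```

```text
pics
top [ 406.331  -74.257 1307.95 ] [ 0.081 -0.019 -0.996] -0.03620080634206848
side [117.453 899.39  571.083] [ 0.336 -0.857 -0.39 ] 0.007759521196968184
{'time_s': 0.1, 'qpos': array([-82.751,  16.684,  -8.825,  64.556,   0.   ,  82.019]), 'qvel': array([ 0.022, -0.009,  0.135,  0.06 ,  0.004,  0.102]), 'effort': array([  0.001, -53.798,  33.192,   0.009,  -0.   ,  -0.   ]), 'eef_pos': array([ 137.872, -506.156,  213.313]), 'eef_rot': array([[ 0.965,  0.263, -0.   ],
       [ 0.263, -0.965,  0.001],
       [ 0.   , -0.001, -1.   ]]), 'ft_force': array([-0.153,  0.229, -0.329]), 'ft_torque': array([-0.013, -0.052, -0.04 ]), 'grasp_force': 0.0, 'finger_gap': 1.0041803430097604}
```

View pics/top0.png

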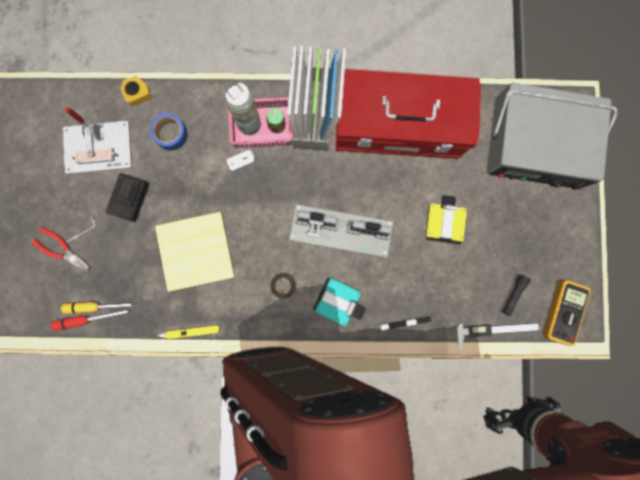

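View pics/side0.png

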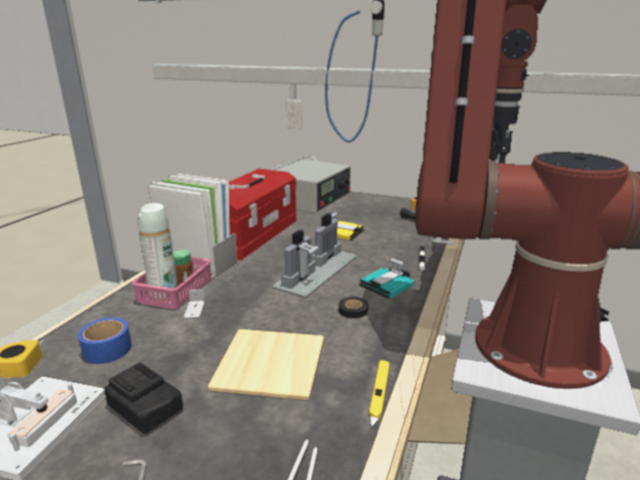

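Top view: the dock is at about (341,230). The light, with its T-shaped kickstand, is in the left bay at (316,220), and the pack is in the right bay at (370,230). The board is at (194,251). In the side view the light is nearer the camera at (297,260), with the board at (268,362).

```bash
python3 - <<'E'
from h import *
np.set_printoptions(precision=1,suppress=True)
t=cv2.imread("pics/top0.png");s=cv2.imread("pics/side0.png")
a=cv2.resize(t[195:265,285:405],None,fx=6,fy=6,interpolation=cv2.INTER_CUBIC)[:, :720]
b=cv2.resize(s[205:297,270:362],None,fx=6,fy=6,interpolation=cv2.INTER_CUBIC)
cv2.imwrite("pics/ta.png",a);cv2.imwrite("pics/sb.png",b)
# board
m=cv2.inRange(cv2.cvtColor(t,cv2.COLOR_BGR2HSV),(15,40,150),(35,160,255))
n,l,st,c=cv2.connectedComponentsWithStats(m)
for i in range(1,n):
    if st[i,4]>2500: print(st[i],c[i])
i=l[251,194]; cs,_=cv2.findContours((l==i).astype(np.uint8),0,2)
r=cv2.minAreaRect(max(cs,key=cv2.contourArea)); bx=cv2.boxPoints(r)
P=np.array([onz("top",p,12) for p in bx]);print(bx,P,P.mean(0),[np.linalg.norm(P[k]-P[k-1]) for k in range(4)])
print("angs",[np.degrees(np.arctan2(*(P[k]-P[k-1])[[1,0]])) for k in range(4)])
E
```

```text
[ 154  211   81   81 4685] [194.4 250.6]
[   0  337  610   36 6472] [330.1 352.2]
[[151.9 224.5]
 [220.8 209.7]
 [235.5 277.9]
 [166.6 292.8]] [[548.7 352.   12. ]
 [591.  168.   12. ]
 [408.5 124.   12. ]
 [367.  306.   12. ]] [478.8 237.5  12. ] [np.float64(187.3678455883181), np.float64(188.77827166405348), np.float64(187.67463389663453), np.float64(186.65729549607272)]
angs [np.float64(14.201869386103908), np.float64(-77.04770955829495), np.float64(-166.44787583202097), np.float64(102.84759894512442)]
```

View pics/ta.png

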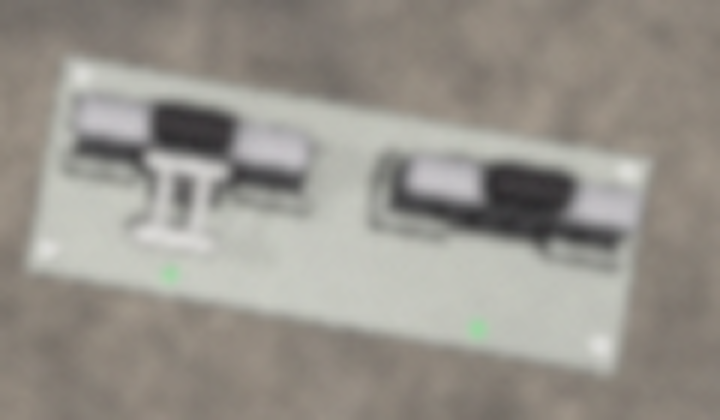

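View pics/sb.png

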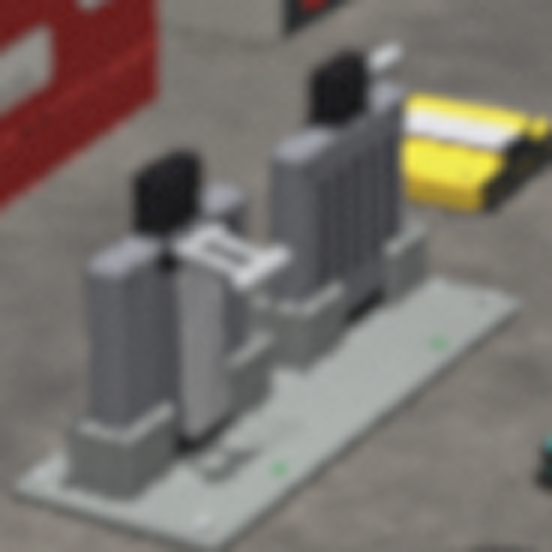

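The top crop (6x, origin (285,195)) shows the slab top centred near (194,132), spanning x 78–310. The block's top face is near (194,126), and the crossbar is near (172,236), ending at about x 132 and 212. In the side crop (origin (270,205)) the bar runs from about (239,277) to (280,255) and the block centre is near (168,195).

```bash
python3 - <<'E'
from h import *
np.set_printoptions(precision=1,suppress=True)
T=lambda x,y:(285+(x-2.5)/6,195+(y-2.5)/6); S=lambda x,y:(270+(x-2.5)/6,205+(y-2.5)/6)
print("slabmid",onz("top",T(194,134),108)); print("blocktop",onz("top",T(194,127),136))
A,B=onz("top",T(78,120),108),onz("top",T(310,148),108)
print("slab ends",A,B,np.linalg.norm(A-B)); v=A-B; print("yaw",np.degrees(np.arctan2(-v[0],v[1])))
A,B=onz("top",T(70,58),5),onz("top",T(650,160),5); v=A-B; print("dock yaw",np.degrees(np.arctan2(-v[0],v[1])),np.linalg.norm(v))
A,B=onz("top",T(28,268),5),onz("top",T(612,372),5); v=A-B; print("dock yaw",np.degrees(np.arctan2(-v[0],v[1])))
for z in(90,96):print("bar",onz("top",T(132,234),z),onz("top",T(172,236),z),onz("top",T(214,246),z))
print("tri bar",tri(T(172,238),S(259,266)))
print("tri block top",tri(T(194,127),S(168,165)))
h=onz("top",T(194,127),136);yaw=np.radians(-11)
for w in(-9.,-11):
  y=np.radians(w);R=np.array([[np.cos(y),-np.sin(y),0],[np.sin(y),np.cos(y),0],[0,0,1]])
  H=h-[0,0,14]
  pts=[H+R@np.array(q) for q in([0,0,0],[-44,0,-26],[-44,19,-26],[-44,-19,-26],[0,50,-14],[0,-50,-14])]
  print(w,pts[1]);print(((proj("top",pts)-[285,195])*6+2.5).tolist());print(((proj("side",pts)-[270,205])*6+2.5).tolist())
E
```

```text
slabmid [562.  -89.5 108. ]
blocktop [561.3 -89.1 136. ]
slab ends [567.3 -41.3 108. ] [ 556.8 -137.7  108. ] 96.96427871568198
yaw -6.222958697442397
dock yaw -9.324373346868793 265.90457970566837
dock yaw -9.462121040255907
bar [521.8 -64.1  90. ] [521.1 -80.9  90. ] [517.1 -98.6  90. ]
bar [521.2 -64.1  96. ] [520.5 -80.9  96. ] [516.6 -98.5  96. ]
tri bar (array([520.1, -80.6,  98.9]), np.float64(1.393874370703386))
tri block top (array([562.6, -88.7, 133.6]), np.float64(2.211283570377891))
-9.0 [517.8 -82.2  96. ]
[[193.52103178772597, 131.47303416846177], [175.0825167733807, 242.5953507573123], [130.24067824967312, 234.9802617048952], [219.92491601934148, 250.2110045543294], [74.25028767609228, 115.67619668602578], [311.8576963800431, 156.02674261425364]]
[[174.6885326033073, 191.85370712756895], [267.4920808094106, 272.00129090641803], [243.00691260857968, 288.8309020246197], [291.34724375748215, 255.60470490389008], [107.17756271582186, 266.31109657146646], [239.09825219132608, 183.22549629319076]]
-11 [518.1 -80.7  96. ]
[[193.52103178772597, 131.47303416846177], [171.4690986687317, 241.9168849817325], [126.92268587195372, 232.74868144283272], [216.02029834358075, 251.08652964829542], [75.03905758350834, 111.5763749244336], [311.09816220546054, 160.1326327044123]]
[[174.6885326033073, 191.85370712756895], [265.48015752405297, 273.33156573346366], [239.5416059843941, 289.8413944975508], [290.76421938776775, 257.2383212904828], [103.56264910864172, 265.3874442163691], [242.57013001451003, 184.03375576181566]]
```

```bash
cat >> h.py <<'E'
from scipy.spatial.transform import Rotation as Ro
DOWN=np.diag([1.,-1,-1])
def pose(yaw,tilt=0):  # gripper x flipped by half turn (yaw = light yaw); tilt leans light back (top to its -x)
    return Ro.from_euler("z",yaw,degrees=True).as_matrix()@Ro.from_euler("y",-tilt,degrees=True).as_matrix()@Ro.from_euler("z",180,degrees=True).as_matrix()@DOWN
def plan(wps,p=None,R=None):
    s=observe(); p=s["eef_pos"] if p is None else np.array(p,float); R=s["eef_rot"] if R is None else R
    for q,Q in wps:
        q=np.array(q,float);d=R.T@(q-p)/25;r=Ro.from_matrix(R.T@Q).as_rotvec(degrees=True)/5
        print(np.round(d,3),np.round(r,3)); p,R=q,Q
E
python3 - <<'E'
from h import *
np.set_printoptions(precision=3,suppress=True)
p0=np.array([137.909,-506.562,213.805]);p1=np.array([519.6,-81.3,170.])
Rs=[Ro.from_euler("z",a,degrees=True).as_matrix()@DOWN for a in(15.23,67,119,170.6)]
print(Rs[3]-pose(-9.4))
plan([(p0+(p1-p0)*f,Rs[i]) for i,f in((1,.4),(2,.75),(3,1))],p0,Rs[0])
E
```

```text
[[0. 0. 0.]
 [0. 0. 0.]
 [0. 0. 0.]]
[ 7.68  -4.961  0.701] [  0.      0.    -10.354]
[7.568 2.593 0.613] [  0.    0.  -10.4]
[1.869 5.4   0.438] [  0.     0.   -10.32]
```

Emit:
apply_moves(steps="0.96 -0.62 0.09 0 0 -1.29;1.92 -1.24 0.175 0 0 -2.59;2.88 -1.86 0.263 0 0 -3.88;3.84 -2.48 0.35 0 0 -5.18;4.8 -3.1 0.438 0 0 -6.47;5.76 -3.72 0.526 0 0 -7.77;6.72 -4.34 0.613 0 0 -9.06;7.68 -4.96 0.70 0 0 -10.354", jaw=1)

```text
time_s: 0.77
eef_pos: [291.2, -335.2, 196.0]
eef_rot: [[0.386, 0.923, -0.0], [0.923, -0.386, 0.0], [0.0, -0.0, -1.0]]
ft_force: [1.0, -0.5, 0.0]
finger_gap: 1.004
grasp_force: 0.0
```

Emit:
apply_moves(steps="0.946 0.324 0.077 0 0 -1.3;1.892 0.648 0.153 0 0 -2.6;2.838 0.972 0.23 0 0 -3.9;3.784 1.297 0.307 0 0 -5.2;4.73 1.621 0.383 0 0 -6.5;5.676 1.945 0.46 0 0 -7.8;6.622 2.269 0.536 0 0 -9.1;7.568 2.593 0.613 0 0 -10.4")

```text
time_s: 1.43
eef_pos: [424.7, -186.5, 180.7]
eef_rot: [[-0.49, 0.872, -0.0], [0.872, 0.49, 0.0], [0.0, -0.0, -1.0]]
ft_force: [-0.5, -0.3, -0.3]
finger_gap: 1.002
grasp_force: 0.0
```

Emit:
apply_moves(steps="0.234 0.675 0.055 0 0 -1.29;0.467 1.35 0.11 0 0 -2.58;0.7 2.025 0.164 0 0 -3.87;0.935 2.7 0.219 0 0 -5.16;1.168 3.375 0.274 0 0 -6.45;1.4 4.05 0.329 0 0 -7.74;1.635 4.725 0.383 0 0 -9.03;1.869 5.4 0.438 0 0 -10.32")

```text
time_s: 2.1
eef_pos: [519.9, -80.5, 169.6]
eef_rot: [[-0.987, 0.158, -0.001], [0.158, 0.987, 0.0], [0.001, 0.0, -1.0]]
ft_force: [-0.3, -0.9, 0.6]
finger_gap: 1.0
grasp_force: 0.0
```

Emit:
apply_moves(steps="0 0 0.4 0 0 0;0 0 0.8 0 0 0;0 0 1.2 0 0 0;0 0 1.6 0 0 0;0 0 2.0 0 0 0;0 0 2.4 0 0 0;0 0 2.8 0 0 0;0 0 3.14 0 0 0", jaw=0.75)

```text
time_s: 2.77
eef_pos: [519.3, -81.5, 90.4]
eef_rot: [[-0.986, 0.164, -0.0], [0.164, 0.986, 0.0], [0.001, 0.0, -1.0]]
ft_force: [0.2, -0.7, 0.4]
finger_gap: 0.75
grasp_force: 0.0
```

```bash
python3 - <<'E'
from h import *
s=read_camera("side");t=read_camera("top")
a=cv2.resize(s[190:300,260:380],None,fx=5,fy=5,interpolation=cv2.INTER_CUBIC)
cv2.imwrite("pics/v1.png",a)
cv2.imwrite("pics/v1t.png",t); print(observe()["eef_pos"],observe()["ft_force"])
E
```

```text
[518.57083681 -81.18353795  89.98796493] [-0.00334773 -0.06297126  0.02859844]
```

View pics/v1.png

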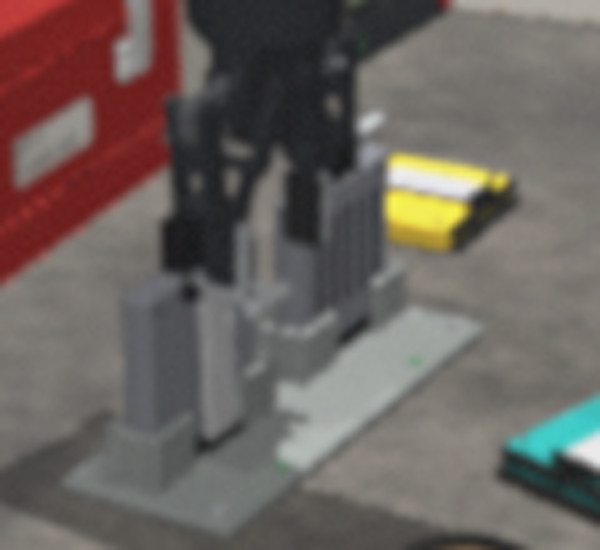

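The fingers straddle the crossbar: the near finger ends around (220,280) and hides the bar, and the far one is around (300,240). I'll close on it.

Emit:
apply_moves(steps="0 0 0 0 0 0;0 0 0 0 0 0;0 0 0 0 0 0;0 0 0 0 0 0;0 0 0 0 0 0;0 0 0 0 0 0;0 0 0 0 0 0;0 0 0 0 0 0", jaw=0.2)

```text
time_s: 3.53
eef_pos: [519.7, -81.3, 91.6]
eef_rot: [[-0.987, 0.163, 0.0], [0.163, 0.987, -0.0], [-0.0, -0.0, -1.0]]
ft_force: [1.1, -0.2, 0.7]
finger_gap: 0.202
grasp_force: 0.0
```

```bash
python3 - <<'E'
from h import *
s=read_camera("side");t=read_camera("top")
a=cv2.resize(s[190:300,260:380],None,fx=5,fy=5,interpolation=cv2.INTER_CUBIC)
b=cv2.resize(t[180:290,285:405],None,fx=5,fy=5,interpolation=cv2.INTER_CUBIC)
cv2.imwrite("pics/v2.png",cv2.resize(np.hstack([a,b]),(800,366)))
E
```

```text
(no output)
```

View pics/v2.png

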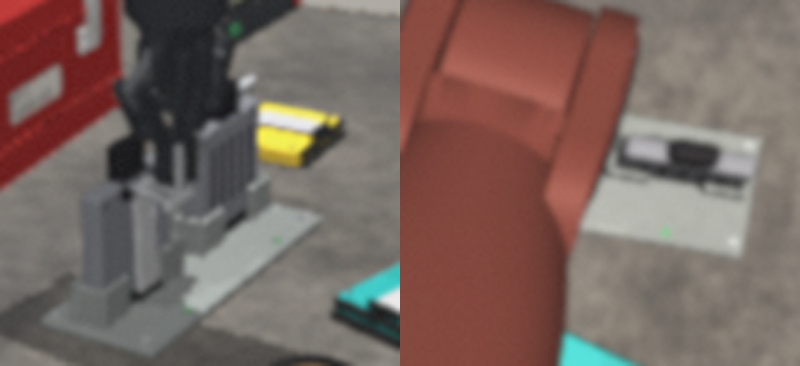

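```bash
python3 - <<'E'
from h import *
s=read_camera("side")
p=observe()["eef_pos"];R=pose(-9.4);print(p)
a=cv2.resize(s[215:275,285:345],None,fx=10,fy=10,interpolation=cv2.INTER_CUBIC)
def mk(X,c):
    for q in proj("side",X):
        cv2.circle(a,tuple(int(v) for v in (q-[285,215]+.5)*10),4,c,-1)
H=np.array([563,-88.5,122]);L=pose(-9.4)@np.diag([-1,1,-1]) 
mk([p+R@np.array([0,sy*9,14]) for sy in(-1,1)],(0,0,255))   # finger tips
mk([p+R@np.array([0,sy*9,-5]) for sy in(-1,1)],(0,255,255)) # grasp pts
mk([H+L@np.array([-44,sy*19,-26]) for sy in(-1,0,1)],(0,255,0)) # bar expected
mk([H+L@np.array([-14,sy*13,-20]) for sy in(-1,1)],(255,0,0)) # hinge
mk([H+L@np.array([-8,sy*18,dz]) for sy in(-1,1) for dz in(-14,14)],(255,0,255)) # block back
cv2.imwrite("pics/v3.png",a)
E
```

```text
[519.63187204 -81.32027992  91.53980407]
```

View pics/v3.png

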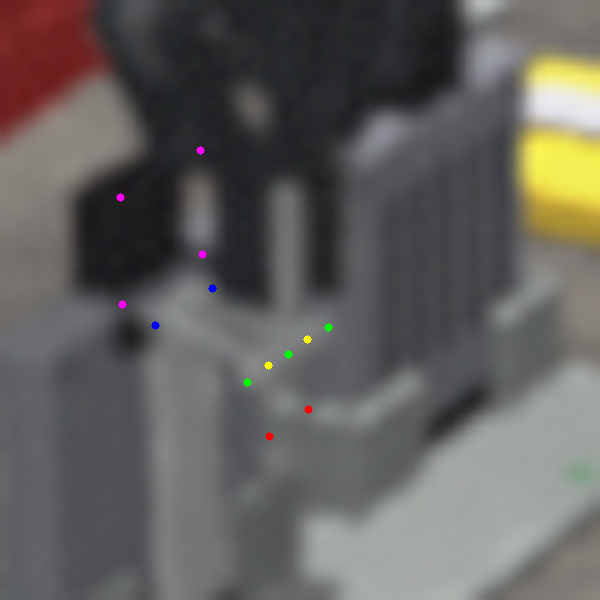

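The projected block, hinge and bar match the picture, but the fingers seem to end near (275,310), above the bar. To find the real fingertips I'll compare pictures with the jaw closed and open.

```bash
python3 - <<'E'
from h import *
cv2.imwrite("pics/c.png",read_camera("side"))
E
```

Emit:
apply_moves(steps="0 0 0 0 0 0;0 0 0 0 0 0;0 0 0 0 0 0;0 0 0 0 0 0;0 0 0 0 0 0;0 0 0 0 0 0;0 0 0 0 0 0;0 0 0 0 0 0", jaw=1)

```text
time_s: 4.4
eef_pos: [519.6, -81.3, 91.5]
eef_rot: [[-0.987, 0.163, 0.0], [0.163, 0.987, 0.0], [-0.0, 0.0, -1.0]]
ft_force: [0.7, 0.5, 0.2]
finger_gap: 0.997
grasp_force: 0.0
```

```bash
python3 - <<'E'
from h import *
o=read_camera("side");cv2.imwrite("pics/o.png",o);c=cv2.imread("pics/c.png");s=cv2.imread("pics/side0.png")
d=np.clip(cv2.absdiff(o,c).max(2).astype(int)*4,0,255).astype(np.uint8);d=cv2.cvtColor(d,8)
e=np.clip(cv2.absdiff(s,c).max(2).astype(int)*4,0,255).astype(np.uint8);e=cv2.cvtColor(e,8)
f=lambda i:cv2.resize(i[215:265,285:350],(390,300),interpolation=cv2.INTER_CUBIC)
cv2.imwrite("pics/v4.png",np.vstack([np.hstack([f(c),f(o)]),np.hstack([f(d),f(e)])]))
E
```

```text
(no output)
```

View pics/v4.png

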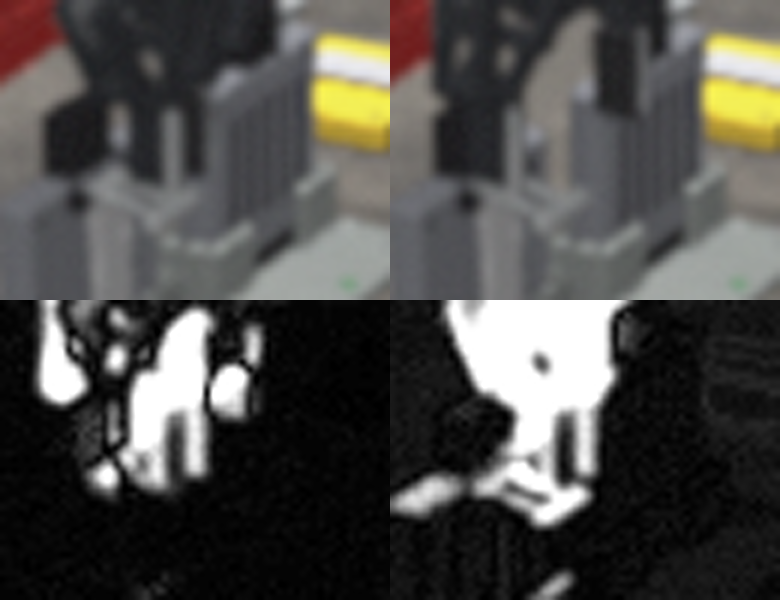

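```bash
python3 - <<'E'
from h import *
np.set_printoptions(precision=1,suppress=True)
p=observe()["eef_pos"];R=pose(-9.4)
for dy in(-50,-42,0,42,50):
  for dz in (-30,-20,-10,0,14): print(dy,dz,proj("side",p+R@np.array([0,dy,dz]))[0])
# plane through tool axis containing y: normal=tool x
n=R[:,0]
for px in((323.3,234),(304,246),(312.5,245)):
    o,d=ray("side",px); k=((p-o)@n)/(d@n); print(px,R.T@(o+k*d-p))
E
```

```text
-50 -30 [323.7 233.5]
-50 -20 [323.7 237.2]
-50 -10 [323.7 240.9]
-50 0 [323.7 244.6]
-50 14 [323.7 249.6]
-42 -30 [322.1 234.6]
-42 -20 [322.1 238.3]
-42 -10 [322.1 242. ]
-42 0 [322.1 245.7]
-42 14 [322.1 250.8]
0 -30 [313.3 240.3]
0 -20 [313.3 244.1]
0 -10 [313.3 247.9]
0 0 [313.4 251.6]
0 14 [313.4 256.8]
42 -30 [303.9 246.3]
42 -20 [303.9 250.2]
42 -10 [304.  254.1]
42 0 [304.1 257.9]
42 14 [304.2 263.3]
50 -30 [302.  247.5]
50 -20 [302.1 251.4]
50 -10 [302.2 255.3]
50 0 [302.2 259.2]
50 14 [302.3 264.5]
(323.3, 234) [  0.  -47.8 -29.5]
(304, 246) [ -0.   41.4 -30.6]
(312.5, 245) [  0.    3.7 -18.9]
```

The fingertips sit about 30 mm farther back than stated: in tool z they are at −30 mm open and −19 mm at gap 0.2. I'll lower 28 mm and close again.

Emit:
apply_moves(steps="0 0 0.14 0 0 0;0 0 0.28 0 0 0;0 0 0.42 0 0 0;0 0 0.56 0 0 0;0 0 0.7 0 0 0;0 0 0.84 0 0 0;0 0 0.98 0 0 0;0 0 1.12 0 0 0")

```text
time_s: 5.12
eef_pos: [519.6, -81.3, 63.1]
eef_rot: [[-0.987, 0.163, -0.0], [0.163, 0.987, 0.0], [0.0, 0.0, -1.0]]
ft_force: [-0.1, 0.3, -0.4]
finger_gap: 0.998
grasp_force: 0.0
```

Emit:
apply_moves(steps="0 0 0 0 0 0;0 0 0 0 0 0;0 0 0 0 0 0;0 0 0 0 0 0;0 0 0 0 0 0;0 0 0 0 0 0;0 0 0 0 0 0;0 0 0 0 0 0", jaw=0.2)

```text
time_s: 5.78
eef_pos: [519.6, -81.2, 63.7]
eef_rot: [[-0.987, 0.163, 0.0], [0.163, 0.987, 0.0], [-0.0, 0.0, -1.0]]
ft_force: [-1.3, 1.8, 2.9]
finger_gap: 0.392
grasp_force: 59.3
```

Emit:
apply_moves(steps="0.01 0 -0.09 0 0 0;0.02 0 -0.18 0 0 0;0.02 0 -0.27 0 0 0;0.02 0 -0.36 0 0 0;0.01 0 -0.45 0 0 0;0 0 -0.54 0 0 0;-0.03 0 -0.63 0 0 0;-0.05 0 -0.70 0 0 0")

```text
time_s: 6.45
eef_pos: [521.0, -81.6, 81.3]
eef_rot: [[-0.987, 0.163, 0.0], [0.163, 0.987, -0.0], [-0.0, -0.0, -1.0]]
ft_force: [-0.8, 0.1, -3.1]
finger_gap: 0.392
grasp_force: 59.9
```

```bash
python3 - <<'E'
from h import *
print(observe()["ft_force"],observe()["finger_gap"],observe()["eef_pos"])
o=read_camera("side")
f=lambda i:cv2.resize(i[210:300,270:345],(500,600),interpolation=cv2.INTER_CUBIC)
cv2.imwrite("pics/v5.png",f(o))
E
```

```text
[-0.7931255   0.0828321  -3.05005715] 0.39234566933521176 [520.95983536 -81.59747462  81.30956218]
```

View pics/v5.png

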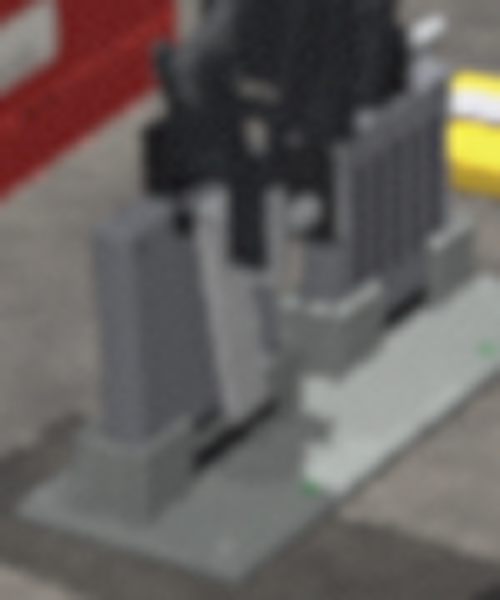

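The leg has swung out behind the light, with the foot near (235,415), and there is a 3 N downward load, so it is about at the stop. I'll lift a little more to make sure.

Emit:
apply_moves(steps="0 0 -0.02 0 0 0;0 0 -0.04 0 0 0;0 0 -0.06 0 0 0;0 0 -0.08 0 0 0;0 0 -0.1 0 0 0;0 0 -0.1 0 0 0;0 0 -0.1 0 0 0;0 0 -0.1 0 0 0")

```text
time_s: 7.17
eef_pos: [520.9, -81.6, 83.6]
eef_rot: [[-0.987, 0.163, 0.0], [0.163, 0.987, -0.0], [-0.0, -0.0, -1.0]]
ft_force: [0.7, -0.7, -3.5]
finger_gap: 0.391
grasp_force: 59.9
```

```bash
python3 - <<'E'
from h import *
print(observe()["ft_force"],observe()["ft_torque"])
H=np.array([563,-88.5,122]);L=pose(-9.4)@np.diag([-1,1,-1])
for a in(0,.3,.4,.55):
  print(a,(proj("side",[H+L@np.array([-14-85.5*np.sin(a),sy*17,-20-85.5*np.cos(a)]) for sy in(1,0,-1)])-[270,210])*6.67)
E
```

```text
[ 0.68179341 -0.68033768 -3.54453784] [-0.02297542  0.04352979 -0.06757319]
0 [[198.70455594 459.66329005]
 [223.18255263 441.66128263]
 [247.11887293 424.05780493]]
0.3 [[255.82829606 466.55941378]
 [279.93081413 448.28078944]
 [303.49429935 430.41117394]]
0.4 [[274.20192277 464.64911646]
 [298.19461514 446.31740063]
 [321.64861385 428.39751314]]
0.55 [[300.51272983 457.78607104]
 [324.358955   439.41521021]
 [347.66646122 421.45962527]]
```

The slab top has risen about 12 mm and the foot has barely swung, so the pads held the bar's angle and lifted the light inside its pocket. I'll set it back down, then turn the tool along with the bar.

Emit:
apply_moves(steps="0 0 0.1 0 0 0;0 0 0.2 0 0 0;0 0 0.3 0 0 0;0 0 0.4 0 0 0;0 0 0.45 0 0 0;0 0 0.5 0 0 0;0 0 0.5 0 0 0;0 0 0.5 0 0 0")

```text
time_s: 7.83
eef_pos: [520.8, -81.5, 71.0]
eef_rot: [[-0.987, 0.163, -0.0], [0.163, 0.987, 0.0], [0.0, 0.0, -1.0]]
ft_force: [0.3, 0.7, -4.0]
finger_gap: 0.39
grasp_force: 59.9
```

Emit:
apply_moves(steps="0 0 0.04 0 0 0;0 0 0.08 0 0 0;0 0 0.12 0 0 0;0 0 0.12 0 0 0;0 0 0.12 0 0 0;0 0 0.12 0 0 0;0 0 0.12 0 0 0;0 0 0.12 0 0 0")

```text
time_s: 8.5
eef_pos: [520.9, -81.5, 68.1]
eef_rot: [[-0.987, 0.163, 0.0], [0.163, 0.987, -0.0], [-0.0, 0.0, -1.0]]
ft_force: [1.3, -0.8, -3.6]
finger_gap: 0.392
grasp_force: 60.0
```

```bash
python3 - <<'E'
from h import *
print(observe()["ft_force"],observe()["ft_torque"])
o=read_camera("side");cv2.imwrite("pics/l.png",o);s=cv2.imread("pics/side0.png").astype(int)
# slab near top-left edge rise: column profiles of near slab (orig cols 284..292)
for col in(286,288,290,292):
    print(col,s[240:262,col].mean(1).astype(int).tolist());print("   ",o[240:262,col].mean(1).astype(int).tolist())
E
```

```text
[ 1.26803269 -0.78051813 -3.6324161 ] [ 0.05907888 -0.04017559 -0.01513581]
286 [106, 108, 111, 110, 107, 106, 112, 132, 147, 146, 123, 101, 92, 93, 93, 92, 94, 91, 91, 92, 92, 92]
    [112, 113, 116, 115, 113, 108, 105, 105, 109, 110, 104, 98, 97, 97, 97, 98, 98, 98, 97, 95, 96, 96]
288 [105, 106, 107, 107, 106, 115, 136, 156, 162, 155, 135, 110, 97, 95, 96, 95, 94, 95, 96, 95, 97, 94]
    [110, 110, 114, 112, 109, 107, 108, 108, 111, 111, 109, 103, 99, 99, 100, 101, 99, 98, 99, 100, 99, 100]
290 [103, 105, 104, 106, 118, 137, 154, 161, 158, 147, 126, 101, 89, 89, 89, 89, 91, 91, 92, 92, 93, 94]
    [99, 101, 103, 103, 104, 107, 108, 108, 106, 101, 94, 85, 85, 86, 89, 91, 90, 91, 90, 93, 93, 93]
292 [62, 62, 61, 78, 114, 150, 162, 156, 140, 113, 93, 82, 81, 83, 83, 85, 85, 85, 86, 86, 86, 85]
    [45, 48, 51, 63, 85, 104, 110, 106, 99, 89, 82, 80, 77, 79, 81, 82, 83, 82, 81, 81, 81, 83]
```

Emit:
apply_moves(steps="0 0 0 0 0 0;0 0 0 0 0 0;0 0 0 0 0 0;0 0 0 0 0 0;0 0 -0.5 0 0 0;0 0 -1.3 0 0 0;0 0 -2.1 0 0 0;0 0 -2.8 0 0 0", jaw=1)

```text
time_s: 9.22
eef_pos: [520.9, -81.6, 139.2]
eef_rot: [[-0.987, 0.163, 0.0], [0.163, 0.987, -0.0], [-0.0, -0.0, -1.0]]
ft_force: [0.6, 0.3, 0.2]
finger_gap: 0.999
grasp_force: 0.0
```

```bash
python3 - <<'E'
from h import *
cv2.imwrite("pics/t0.png",read_camera("side"));print(observe()["eef_pos"])
E
```

```text
[522.7283646  -82.06698197 142.3752168 ]
```

Emit:
apply_moves(steps="0 0 0 0 -1 0;0 0 0 0 -2 0;0 0 0 0 -3 0;0 0 0 0 -4 0;0 0 0 0 -4 0;0 0 0 0 -4 0;0 0 0 0 -4 0;0 0 0 0 -4 0")

```text
time_s: 9.93
eef_pos: [523.1, -82.3, 139.3]
eef_rot: [[-0.927, 0.163, 0.338], [0.153, 0.987, -0.056], [-0.343, -0.0, -0.939]]
ft_force: [0.4, 0.4, -0.6]
finger_gap: 0.998
grasp_force: 0.0
```

```bash
python3 - <<'E'
from h import *
b=read_camera("side");cv2.imwrite("pics/t1.png",b);a=cv2.imread("pics/t0.png");s=observe();p=s["eef_pos"];R=s["eef_rot"];print(p,R)
f=lambda i,P,Rm:None
def im(i,Rm):
    c=cv2.resize(i[170:270,275:355],(400,500),interpolation=cv2.INTER_CUBIC)
    for z,col in((-30,(0,0,255)),(0,(0,255,255))):
        off=np.array([0,0,0 if z else 30.])
        for q in proj("side",[p+off+Rm@np.array([0,y,z]) for y in(-42,42)]): cv2.circle(c,tuple(int(v) for v in(q-[275,170]+.5)*5),3,col,-1)
    return c
cv2.imwrite("pics/v6.png",np.hstack([im(a,pose(-9.4)),im(b,R)]))
E
```

```text
[522.94062777 -82.25024361 139.02216224] [[-9.26841986e-01  1.63335096e-01  3.38061502e-01]
 [ 1.53329858e-01  9.86570592e-01 -5.62887289e-02]
 [-3.42715461e-01 -3.35835221e-04 -9.39439194e-01]]
```

View pics/v6.png

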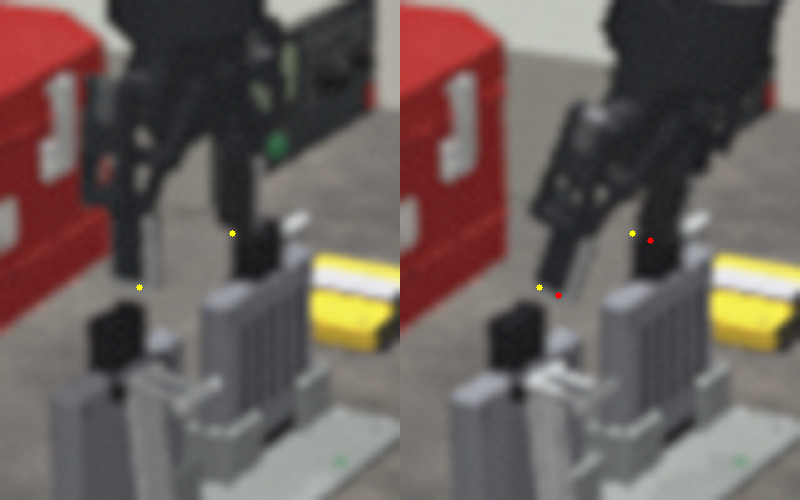

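Right pane: the near fingertip is at about (557,294), on the red prediction. The offset is therefore rigid with the tool, and the real grasp point lies at about z = −34 mm in the tool frame. The bar now sits slightly raised. I'll regrip it with the tool leaning back 20° and swing it about the hinge.

```bash
cat >> h.py <<'E'
H0=np.array([563,-88.5,122.]);LR=pose(-9.4)@np.diag([-1,1,-1]);G=34.
def bar(a): th=a-.197; return H0+LR@np.array([-14-30.6*np.cos(th),0,-20+30.6*np.sin(th)])
def tcp(a,tilt): return bar(a)+G*pose(-9.4,tilt)[:,2],pose(-9.4,tilt)
E
python3 - <<'E'
from h import *
np.set_printoptions(precision=3,suppress=True)
print(bar(.15),tcp(.15,20)[0])
plan([tcp(.15,20)])
p,R=tcp(.15,20)
for k in range(1,9):
    a=.15+.40*k/8; plan([tcp(a,20-np.degrees(a-.15)*1.1)],p,R)
E
```

```text
[519.032 -81.221 100.562] [530.505 -83.12   68.613]
[0.679 0.016 2.75 ] [-0.004  0.008  0.001]
[ 0.055  0.    -0.06 ] [-0.    0.63  0.  ]
[ 0.107  0.    -0.123] [0.    1.261 0.   ]
[ 0.156  0.    -0.189] [0.    1.891 0.   ]
[ 0.201  0.    -0.258] [0.    2.521 0.   ]
[ 0.243  0.    -0.329] [0.    3.151 0.   ]
[ 0.281  0.    -0.402] [0.    3.782 0.   ]
[ 0.315  0.    -0.478] [0.    4.412 0.   ]
[ 0.345  0.    -0.556] [0.    5.042 0.   ]
```

Emit:
apply_moves(steps="0.68 0.016 0 0 0 0;0.68 0.016 0.5 0 0 0;0.68 0.016 1 0 0 0;0.68 0.016 1.5 0 0 0;0.68 0.016 2 0 0 0;0.68 0.016 2.4 0 0 0;0.68 0.016 2.75 0 0 0;0.68 0.016 2.75 0 0 0")

```text
time_s: 10.65
eef_pos: [528.9, -82.5, 66.2]
eef_rot: [[-0.928, 0.163, 0.336], [0.154, 0.987, -0.055], [-0.34, 0.0, -0.94]]
ft_force: [-0.8, 0.2, 0.7]
finger_gap: 1.004
grasp_force: 0.0
```

Emit:
apply_moves(steps="0 0 0 0 0 0;0 0 0 0 0 0;0 0 0 0 0 0;0 0 0 0 0 0;0 0 0 0 0 0;0 0 0 0 0 0;0 0 0 0 0 0;0 0 0 0 0 0", jaw=0.2)

```text
time_s: 11.32
eef_pos: [528.5, -82.5, 67.9]
eef_rot: [[-0.927, 0.163, 0.338], [0.153, 0.987, -0.056], [-0.342, -0.0, -0.94]]
ft_force: [-0.5, 0.4, 2.1]
finger_gap: 0.394
grasp_force: 59.3
```

Emit:
apply_moves(steps="0.055 0 -0.06 0 0.63 0;0.107 0 -0.123 0 1.26 0;0.156 0 -0.189 0 1.89 0;0.201 0 -0.258 0 2.52 0;0.243 0 -0.329 0 3.15 0;0.281 0 -0.402 0 3.78 0;0.315 0 -0.478 0 4.41 0;0.345 0 -0.556 0 5.04 0")

```text
time_s: 11.98
eef_pos: [515.8, -80.3, 78.1]
eef_rot: [[-0.982, 0.163, -0.091], [0.163, 0.987, 0.015], [0.093, -0.0, -0.996]]
ft_force: [0.6, -0.6, 0.9]
finger_gap: 0.391
grasp_force: 59.6
```

```bash
python3 - <<'E'
from h import *
s=observe();print(s["eef_pos"],s["eef_rot"],s["ft_force"],s["ft_torque"])
o=read_camera("side");cv2.imwrite("pics/v7.png",cv2.resize(o[210:300,270:345],(500,600),interpolation=cv2.INTER_CUBIC))
E
```

```text
[515.82797284 -80.3030379   78.08209469] [[-9.82326265e-01  1.63322027e-01 -9.14386381e-02]
 [ 1.62623109e-01  9.86572812e-01  1.50934014e-02]
 [ 9.26759592e-02 -4.33909755e-05 -9.95696322e-01]] [ 0.61532961 -0.61425971  0.88680637] [-0.04727471 -0.20602828 -0.07347157]
```

View pics/v7.png

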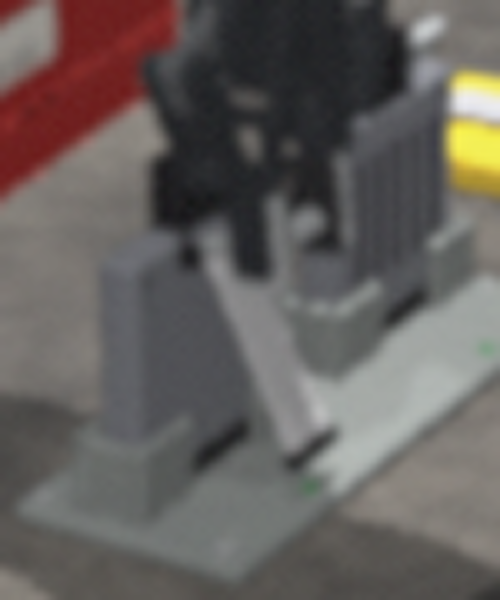

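The leg is well out: the foot is at (310,448), which gives about 0.47–0.5 rad, and the slab is seated. I'll push slightly further to the stop.

```bash
python3 - <<'E'
from h import *
np.set_printoptions(precision=3,suppress=True)
p,R=tcp(.48,-5.3)
plan([tcp(.57,-11.3)],p,R); plan([tcp(.525,-8.3)],p,R)
E
```

```text
[ 0.116 -0.    -0.115] [0.  1.2 0. ]
[ 0.06  -0.    -0.056] [0.  0.6 0. ]
```

Emit:
apply_moves(steps="0.03 0 -0.028 0 0.3 0;0.06 0 -0.056 0 0.6 0;0.09 0 -0.085 0 0.9 0;0.116 0 -0.115 0 1.2 0;0.116 0 -0.115 0 1.2 0;0.116 0 -0.115 0 1.2 0;0.116 0 -0.115 0 1.2 0;0.116 0 -0.115 0 1.2 0")

```text
time_s: 12.7
eef_pos: [512.9, -79.8, 80.9]
eef_rot: [[-0.968, 0.163, -0.191], [0.16, 0.987, 0.032], [0.193, -0.0, -0.981]]
ft_force: [-0.3, 0.4, 2.2]
finger_gap: 0.393
grasp_force: 59.7
```

```bash
python3 - <<'E'
from h import *
s=observe();print(s["eef_pos"],s["ft_force"],s["ft_torque"])
o=read_camera("side").astype(int);cv2.imwrite("pics/q.png",o)
# dark foot pixels on leg's lower end
g=o.max(2);ys,xs=np.where(g[265:290,300:330]<70)
print(len(xs),(xs.mean()+30)*6.67,(ys.mean()+55)*6.67)
b=cv2.imread("pics/l.png").astype(int)
for c in(288,290):print(b[240:262,c].mean(1).astype(int).tolist(),o[240:262,c].mean(1).astype(int).tolist())
v=cv2.imread("pics/v7.png");ys,xs=np.where(v[367:533,200:400].max(2)<70);print(len(xs),xs.mean()+200,ys.mean()+367)
E
```

```text
[512.93984163 -79.83520259  80.89794603] [-0.31535146  0.36142189  2.24359409] [-0.02080304 -0.26678395 -0.01115187]
31 236.24709677419355 440.4351612903226
[110, 110, 114, 112, 109, 107, 108, 108, 111, 111, 109, 103, 99, 99, 100, 101, 99, 98, 99, 100, 99, 100] [108, 109, 113, 114, 110, 107, 107, 108, 112, 111, 111, 103, 99, 98, 99, 100, 98, 99, 98, 97, 99, 98]
[99, 101, 103, 103, 104, 107, 108, 108, 106, 101, 94, 85, 85, 86, 89, 91, 90, 91, 90, 93, 93, 93] [110, 111, 111, 110, 108, 107, 106, 109, 110, 109, 106, 99, 94, 95, 95, 96, 96, 95, 96, 97, 97, 96]
1538 238.66775032509753 444.25617685305593[ WARN:0@0.664] global loadsave.cpp:1063 imwrite_ Unsupported depth image for selected encoder is fallbacked to CV_8U.
```

```bash
python3 - <<'E'
from h import *
o=cv2.imread("pics/q.png")
for r in range(270,284):print(r,o[r,308:328].max(1).tolist())
v=cv2.resize(cv2.imread("pics/v7.png"),(75,90),interpolation=cv2.INTER_AREA)
print()
for r in range(60,74):print(r+210,v[r,38:58].max(1).tolist())
E
```

```text
270 [94, 91, 94, 114, 137, 148, 146, 142, 145, 148, 159, 168, 169, 168, 170, 170, 171, 175, 179, 182]
271 [94, 90, 88, 102, 127, 145, 148, 147, 147, 148, 154, 164, 169, 167, 166, 168, 171, 175, 181, 184]
272 [92, 91, 87, 95, 114, 137, 148, 147, 147, 146, 150, 158, 157, 147, 153, 165, 171, 176, 182, 183]
273 [90, 90, 89, 96, 108, 130, 146, 150, 148, 147, 145, 143, 128, 113, 124, 152, 168, 177, 182, 186]
274 [91, 93, 96, 100, 106, 121, 140, 148, 148, 144, 137, 118, 90, 78, 104, 144, 166, 176, 181, 184]
275 [91, 98, 100, 104, 106, 117, 134, 147, 143, 132, 113, 86, 63, 77, 119, 157, 174, 180, 184, 185]
276 [97, 99, 103, 105, 107, 118, 132, 134, 122, 103, 77, 66, 79, 113, 151, 175, 184, 184, 185, 183]
277 [104, 105, 106, 106, 109, 118, 122, 110, 88, 68, 67, 97, 128, 154, 174, 186, 186, 185, 182, 172]
278 [107, 107, 105, 105, 106, 108, 101, 79, 60, 70, 103, 138, 165, 176, 183, 185, 185, 181, 171, 150]
279 [105, 106, 106, 105, 105, 103, 92, 74, 75, 108, 141, 164, 174, 178, 180, 181, 178, 168, 148, 125]
280 [105, 106, 105, 106, 107, 106, 102, 95, 110, 138, 162, 169, 166, 167, 170, 170, 162, 
[... 1065 characters left out ...]
05, 108, 115, 119, 109, 86, 68, 76, 110, 146, 170, 181, 186, 186, 185, 184, 181, 171]
278 [106, 107, 105, 103, 94, 83, 71, 64, 81, 114, 147, 171, 182, 184, 184, 186, 184, 181, 170, 150]
279 [107, 106, 105, 100, 86, 64, 56, 74, 109, 143, 164, 174, 179, 183, 184, 182, 178, 167, 148, 124]
280 [105, 105, 106, 103, 93, 79, 76, 93, 119, 142, 153, 159, 169, 178, 181, 174, 163, 144, 123, 112]
281 [106, 106, 107, 107, 103, 98, 97, 103, 115, 122, 129, 142, 163, 175, 170, 153, 138, 121, 117, 122]
282 [111, 110, 111, 113, 111, 107, 106, 108, 109, 111, 118, 139, 163, 167, 150, 128, 117, 122, 131, 136]
283 [115, 116, 118, 117, 115, 111, 109, 110, 112, 114, 120, 136, 150, 146, 126, 112, 119, 133, 142, 143]
```

The foot bar centre is now at about (318.3,276.5); 0.55 rad predicts (318.6,275.9), so the kickstand is fully open. Next I'll release it and move to the handle.

```bash
python3 - <<'E'
from h import *
np.set_printoptions(precision=3,suppress=True)
s=observe();p=s["eef_pos"];R=s["eef_rot"]
up=p-R[:,2]*65; print(up)
plan([(up,R),([563,-88.5,140],pose(-9.4)),([563,-88.5,96],pose(-9.4))])
E
```

```text
[525.359 -81.875 144.733]
[-0.   0.  -2.6] [0. 0. 0.]
[-1.536 -0.016 -0.11 ] [-0.    -2.229 -0.   ]
[0.   0.   1.76] [0. 0. 0.]
```

Emit:
apply_moves(steps="0 0 0 0 0 0;0 0 0 0 0 0;0 0 0 0 0 0;0 0 0 0 0 0;0 0 -0.5 0 0 0;0 0 -1.1 0 0 0;0 0 -1.8 0 0 0;0 0 -2.6 0 0 0", jaw=1)

```text
time_s: 13.42
eef_pos: [525.1, -81.8, 144.8]
eef_rot: [[-0.968, 0.163, -0.193], [0.16, 0.987, 0.032], [0.196, 0.0, -0.981]]
ft_force: [1.0, -0.5, 0.1]
finger_gap: 1.003
grasp_force: 0.0
```

Emit:
apply_moves(steps="-0.3 0 -0.02 0 -0.45 0;-0.6 0 -0.04 0 -0.9 0;-0.9 -0.01 -0.06 0 -1.35 0;-1.2 -0.01 -0.09 0 -1.8 0;-1.536 -0.016 -0.11 0 -2.23 0;-1.536 -0.016 -0.11 0 -2.23 0;-1.536 -0.016 -0.11 0 -2.23 0;-1.536 -0.016 -0.11 0 -2.23 0")

```text
time_s: 14.08
eef_pos: [562.8, -88.5, 139.9]
eef_rot: [[-0.987, 0.163, -0.002], [0.163, 0.987, 0.0], [0.002, 0.0, -1.0]]
ft_force: [0.3, -0.0, -0.2]
finger_gap: 0.998
grasp_force: 0.0
```

Emit:
apply_moves(steps="0 0 0.3 0 0 0;0 0 0.6 0 0 0;0 0 0.9 0 0 0;0 0 1.2 0 0 0;0 0 1.5 0 0 0;0 0 1.76 0 0 0;0 0 1.76 0 0 0;0 0 1.76 0 0 0")

```text
time_s: 14.75
eef_pos: [562.8, -88.4, 95.4]
eef_rot: [[-0.987, 0.163, -0.002], [0.163, 0.987, 0.0], [0.002, 0.0, -1.0]]
ft_force: [-0.2, 0.4, 0.3]
finger_gap: 0.997
grasp_force: 0.0
```

Emit:
apply_moves(steps="0 0 0 0 0 0;0 0 0 0 0 0;0 0 0 0 0 0;0 0 0 0 0 0;0 0 0 0 0 0;0 0 0 0 0 0;0 0 0 0 0 0;0 0 0 0 0 0", jaw=0.2)

```text
time_s: 15.42
eef_pos: [563.5, -88.5, 96.4]
eef_rot: [[-0.987, 0.163, 0.0], [0.163, 0.987, 0.0], [-0.0, 0.0, -1.0]]
ft_force: [0.4, 2.1, 5.4]
finger_gap: 0.405
grasp_force: 60.2
```

The block is gripped. Next: lift straight up 95 mm.

Emit:
apply_moves(steps="0 0 -0.3 0 0 0;0 0 -0.7 0 0 0;0 0 -1.2 0 0 0;0 0 -1.8 0 0 0;0 0 -2.5 0 0 0;0 0 -3.2 0 0 0;0 0 -3.7 0 0 0;0 0 -3.8 0 0 0")

```text
time_s: 16.08
eef_pos: [564.2, -88.9, 193.6]
eef_rot: [[-0.987, 0.163, 0.002], [0.163, 0.987, -0.001], [-0.002, -0.0, -1.0]]
ft_force: [1.3, 0.2, -3.3]
finger_gap: 0.405
grasp_force: 60.7
```

```bash
python3 - <<'E'
from h import *
np.set_printoptions(precision=3,suppress=True)
s=observe();p=s["eef_pos"];print(p,s["ft_force"])
def place(bz,tilt): 
    Q=pose(-9.4,tilt); L=Q@np.diag([-1,1,-1]); return np.array([509.4,232.4,bz])+L@np.array([0.5,0,88.4]),Q
m=place(100,0);mid=(p+m[0])/2
plan([(mid,pose(-9.4)),m,place(45,15),place(20,15),place(14,15)]); print(m[0],place(45,15)[0])
E
```

```text
[564.203 -88.903 193.646] [ 1.271  0.203 -3.294]
[2.121 6.161 0.097] [-0.006  0.027 -0.   ]
[2.121 6.161 0.105] [0. 0. 0.]
[ 0.916 -0.     2.315] [-0. -3.  0.]
[ 0.259 -0.     0.966] [0. 0. 0.]
[ 0.062 -0.     0.232] [0. 0. 0.]
[509.893 232.318 188.4  ] [487.304 236.058 130.517]
```

Emit:
apply_moves(steps="0.1 0.3 0 0 0 0;0.27 0.8 0 0 0 0;0.52 1.5 0 0 0 0;0.83 2.4 0 0 0 0;1.15 3.35 0 0 0 0;1.48 4.3 0 0 0 0;1.8 5.23 0 0 0 0;2.121 6.16 0 0 0 0")

```text
time_s: 16.75
eef_pos: [534.2, 74.3, 189.7]
eef_rot: [[-0.987, 0.163, -0.003], [0.163, 0.987, 0.0], [0.003, -0.0, -1.0]]
ft_force: [1.8, -0.7, -3.1]
finger_gap: 0.406
grasp_force: 60.6
```

Emit:
apply_moves(steps="0.32 0.95 0 0 0 0;0.65 1.9 0 0 0 0;0.98 2.85 0 0 0 0;1.3 3.8 0 0 0 0;1.6 4.65 0 0 0 0;1.85 5.4 0 0 0 0;2.03 5.9 0 0 0 0;2.121 6.16 0 0 0 0")

```text
time_s: 17.42
eef_pos: [507.2, 234.6, 190.0]
eef_rot: [[-0.987, 0.161, -0.003], [0.161, 0.987, -0.0], [0.003, -0.0, -1.0]]
ft_force: [-0.3, -0.4, -2.2]
finger_gap: 0.404
grasp_force: 60.6
```

Emit:
apply_moves(steps="0.06 0 0.15 0 -0.2 0;0.17 0 0.45 0 -0.6 0;0.32 0 0.85 0 -1.1 0;0.48 0 1.25 0 -1.6 0;0.64 0 1.65 0 -2.1 0;0.78 0 2.0 0 -2.6 0;0.88 0 2.22 0 -2.9 0;0.916 0 2.315 0 -3 0")

```text
time_s: 18.08
eef_pos: [483.6, 235.6, 131.5]
eef_rot: [[-0.954, 0.163, 0.252], [0.157, 0.987, -0.043], [-0.256, -0.002, -0.967]]
ft_force: [-0.3, 0.2, -3.1]
finger_gap: 0.407
grasp_force: 60.7
```

```bash
python3 - <<'E'
from h import *
np.set_printoptions(precision=2,suppress=True)
s=observe();p=s["eef_pos"];R=s["eef_rot"];print(p,R,s["ft_force"],s["ft_torque"])
L=R@np.diag([-1,1,-1]); b=p-L@np.array([.5,0,88.4]); print("base",b)
o=read_camera("side");cv2.imwrite("pics/w.png",o);cv2.imwrite("pics/wt.png",read_camera("top"))
q=lambda *v:proj("side",b+L@np.array(v,float))[0]
print("pred foot",q(-14-85.5*np.sin(.55),17,94-85.5*np.cos(.55)),q(-14-85.5*np.sin(.55),-17,94-85.5*np.cos(.55)))
print("pred slab side bottom front/back, top front/back",q(9,50,2),q(-9,50,2),q(9,50,100),q(-9,50,100))
g=cv2.cvtColor(o,6)
f=q(-14-85.5*np.sin(.55),0,94-85.5*np.cos(.55)).astype(int);print(f);print(g[f[1]-12:f[1]+13,f[0]-14:f[0]+15])
E
```

```text
[483.6  235.61 131.46] [[-0.95  0.16  0.25]
 [ 0.16  0.99 -0.04]
 [-0.26 -0.   -0.97]] [-0.3   0.24 -3.14] [0.05 0.49 0.02]
base [505.44 231.84  45.89]
pred foot [280.   350.38] [290.55 340.87]
pred slab side bottom front/back, top front/back [237.83 348.6 ] [245.52 353.63] [245.3  307.22] [253.52 312.24]
[285 345]
[[226 232 233 230 222 192 154 132 127 128 128 127 127 126 124 123 139 160
  174 177 176 177 180 179 170 157 152 148 146]
 [234 234 234 233 230 212 169 138 127 126 127 126 126 125 122 124 149 187
  212 219 220 222 223 221 214 200 193 191 189]
 [234 233 232 231 229 216 177 143 128 126 128 127 127 124 119 125 147 191
  221 225 226 227 228 225 221 213 210 213 216]
 [233 232 230 227 223 212 180 147 130 127 127 126 126 125 122 120 139 179
  215 224 226 226 226 222 218 213 213 217 219]
 [232 230 228 225 220 212 189 157 136 128 126 127 128 125 122 120 128 162
  204 223 226 226 225 221 215 212 213 217 219]
 [229 228 226 223 219 213 197 164 140 128 127 127 127 126 124 121 124 150
  195 223 227 226 223 219 215 212 214 218 219]
 [225 225 223 220 216 212 199 171 142 129 127 126 128 127
[... 1542 characters left out ...]
141 142 140 127 111 108 126 155 183 193 182 173
  173 174 175 176 179 181 175 185 201 210 213]
 [138 137 136 137 140 140 142 142 144 141 137 135 140 148 158 161 154 150
  146 147 147 146 150 150 147 155 170 177 177]
 [137 136 136 139 139 141 142 143 143 144 144 145 146 146 149 149 148 146
  145 143 145 144 143 142 141 149 153 156 157]
 [139 137 136 140 139 140 141 143 144 144 145 146 146 147 149 149 149 146
  145 145 147 147 145 144 148 152 154 157 157]
 [146 143 142 140 141 141 142 143 143 145 144 145 146 149 150 151 148 147
  145 146 148 148 144 148 152 156 157 157 157]
 [150 150 148 147 146 147 144 145 144 147 147 147 147 149 150 149 148 148
  147 149 150 150 148 152 154 156 157 156 157]]
```

The kickstand is open and the light is held as planned: the foot bar is seen at (285.5,346), predicted (285.3,345.6). Next I'll lower it.

Emit:
apply_moves(steps="0.05 0 0.2 0 0 0;0.1 0 0.4 0 0 0;0.16 0 0.6 0 0 0;0.21 0 0.8 0 0 0;0.26 0 0.96 0 0 0;0.3 0 1.1 0 0 0;0.32 0 1.2 0 0 0;0.32 0 1.2 0 0 0")

```text
time_s: 18.85
eef_pos: [485.9, 236.2, 101.3]
eef_rot: [[-0.953, 0.163, 0.254], [0.158, 0.987, -0.043], [-0.257, -0.001, -0.966]]
ft_force: [-0.5, -0.3, -3.6]
finger_gap: 0.406
grasp_force: 60.7
```

Emit:
apply_moves(steps="0 0 0 0 0 0;0 0 0 0 0 0;0 0 0 0 0 0;0 0 0 0 0 0;0 0 0.02 0 0 0;0.01 0 0.04 0 0 0;0.01 0 0.04 0 0 0;0.01 0 0.04 0 0 0")

```text
time_s: 19.52
eef_pos: [486.2, 236.3, 101.0]
eef_rot: [[-0.953, 0.163, 0.254], [0.158, 0.987, -0.042], [-0.258, -0.0, -0.966]]
ft_force: [-0.8, -0.1, -3.3]
finger_gap: 0.405
grasp_force: 60.7
```

Emit:
apply_moves(steps="0 0 0.02 0 0 0;0.01 0 0.04 0 0 0;0.015 0 0.06 0 0 0;0.02 0 0.08 0 0 0;0.02 0 0.08 0 0 0;0.02 0 0.08 0 0 0;0.02 0 0.08 0 0 0;0.02 0 0.08 0 0 0")

```text
time_s: 20.18
eef_pos: [486.3, 236.4, 99.0]
eef_rot: [[-0.953, 0.163, 0.255], [0.158, 0.987, -0.042], [-0.258, 0.0, -0.966]]
ft_force: [0.1, -0.2, -2.6]
finger_gap: 0.407
grasp_force: 60.7
```

Emit:
apply_moves(steps="0 0 0.02 0 0 0;0.01 0 0.04 0 0 0;0.01 0 0.04 0 0 0;0.01 0 0.04 0 0 0;0.01 0 0.04 0 0 0;0.01 0 0.04 0 0 0;0.01 0 0.04 0 0 0;0.01 0 0.04 0 0 0")

```text
time_s: 20.85
eef_pos: [486.4, 236.4, 98.0]
eef_rot: [[-0.953, 0.163, 0.255], [0.158, 0.987, -0.042], [-0.258, 0.0, -0.966]]
ft_force: [0.4, -0.1, -3.3]
finger_gap: 0.406
grasp_force: 60.7
```

Base is at about 12.5 mm with no contact yet, so I continue.

Emit:
apply_moves(steps="0 0 0.02 0 0 0;0.01 0 0.04 0 0 0;0.01 0 0.04 0 0 0;0.01 0 0.04 0 0 0;0.01 0 0.04 0 0 0;0.01 0 0.04 0 0 0;0.01 0 0.04 0 0 0;0.01 0 0.04 0 0 0")

```text
time_s: 21.52
eef_pos: [486.4, 236.4, 96.9]
eef_rot: [[-0.953, 0.163, 0.255], [0.158, 0.987, -0.042], [-0.258, 0.0, -0.966]]
ft_force: [-0.0, -0.1, -3.5]
finger_gap: 0.404
grasp_force: 60.8
```

Emit:
apply_moves(steps="0 0 0.02 0 0 0;0.01 0 0.04 0 0 0;0.01 0 0.04 0 0 0;0.01 0 0.04 0 0 0;0.01 0 0.04 0 0 0;0.01 0 0.04 0 0 0;0.01 0 0.04 0 0 0;0.01 0 0.04 0 0 0")

```text
time_s: 22.18
eef_pos: [486.7, 236.5, 96.8]
eef_rot: [[-0.953, 0.163, 0.256], [0.158, 0.987, -0.042], [-0.259, 0.0, -0.966]]
ft_force: [-5.1, -1.0, 9.4]
finger_gap: 0.405
grasp_force: 62.3
```

Contact. I'll back off slightly, then release.

Emit:
apply_moves(steps="0 0 -0.015 0 0 0;0 0 -0.02 0 0 0;0 0 -0.02 0 0 0;0 0 -0.02 0 0 0;0 0 -0.02 0 0 0;0 0 -0.02 0 0 0;0 0 -0.02 0 0 0;0 0 -0.02 0 0 0")

```text
time_s: 22.85
eef_pos: [486.6, 236.5, 96.8]
eef_rot: [[-0.953, 0.163, 0.255], [0.158, 0.987, -0.042], [-0.259, 0.0, -0.966]]
ft_force: [-3.8, 0.2, 7.0]
finger_gap: 0.405
grasp_force: 61.9
```

Emit:
apply_moves(steps="0 0 0 0 0 0;0 0 0 0 0 0;0 0 0 0 0 0;0 0 0 0 0 0;0 0 0 0 0 0;0 0 0 0 0 0;0 0 0 0 0 0;0 0 0 0 0 0", jaw=1)

```text
time_s: 23.52
eef_pos: [486.2, 236.4, 96.3]
eef_rot: [[-0.953, 0.163, 0.255], [0.158, 0.987, -0.042], [-0.258, -0.0, -0.966]]
ft_force: [0.3, -1.1, -0.7]
finger_gap: 1.003
grasp_force: 0.0
```

Emit:
apply_moves(steps="0 0 -0.2 0 0 0;0 0 -0.5 0 0 0;0 0 -0.9 0 0 0;0 0 -1.4 0 0 0;0 0 -2.0 0 0 0;0 0 -2.6 0 0 0;0 0 -3.2 0 0 0;0 0 -3.8 0 0 0")

```text
time_s: 24.18
eef_pos: [461.7, 240.5, 189.7]
eef_rot: [[-0.953, 0.163, 0.255], [0.158, 0.987, -0.042], [-0.259, 0.0, -0.966]]
ft_force: [-1.0, 0.9, 0.3]
finger_gap: 1.001
grasp_force: 0.0
```

```bash
python3 - <<'E'
from h import *
np.set_printoptions(precision=1,suppress=True)
L=pose(-9.4,15)@np.diag([-1,1,-1]); b=np.array([486.5,236.4,96.5])-L@np.array([.5,0,88.4]); print("base",b)
o=read_camera("side");o2=read_camera("side");t=read_camera("top");cv2.imwrite("pics/x.png",o);cv2.imwrite("pics/xt.png",t)
q=lambda *v:proj("side",b+L@np.array(v,float))[0]
print("foot pred",q(-14-85.5*np.sin(.55),17,94-85.5*np.cos(.55)),q(-14-85.5*np.sin(.55),-17,94-85.5*np.cos(.55)),"block",q(0,0,114))
g=cv2.cvtColor(o,6);m=(g<60).astype(np.uint8);n,l,st,c=cv2.connectedComponentsWithStats(m)
for i in range(1,n):
    if st[i,4]>8 and 220<c[i][0]<320 and 260<c[i][1]<380: print(st[i],c[i])
print("motion",cv2.absdiff(o,o2)[260:380,200:340].max(),observe()["ft_force"])
E
```

```text
base [508.6 232.7  11. ]
foot pred [278.9 366.1] [289.3 356.3] block [267.5 307.9]
[259 299  17  21 236] [267.5 309.4]
[276 313   6   4  12] [278.9 314. ]
[263 323   5   6  23] [264.8 325.6]
[280 358  10   9  15] [283.7 362.9]
motion 49 [ 0.9  0.1 -1.6]
```

The light stands: block at (267.5,309.4), predicted (267.5,307.9), and foot at (283.7,362.9), predicted (284,361). I'll let it settle, confirm it is still, and hand in.

Emit:
apply_moves(steps="0 0 0 0 0 0;0 0 0 0 0 0;0 0 0 0 0 0;0 0 0 0 0 0;0 0 0 0 0 0;0 0 0 0 0 0;0 0 0 0 0 0;0 0 0 0 0 0")

```text
time_s: 25.0
eef_pos: [462.0, 240.4, 188.0]
eef_rot: [[-0.953, 0.163, 0.254], [0.158, 0.987, -0.042], [-0.258, -0.0, -0.966]]
ft_force: [0.4, 0.4, -0.6]
finger_gap: 1.0
grasp_force: 0.0
```

```bash
python3 - <<'E'
from h import *
a=read_camera("side");b=read_camera("side")
g=cv2.cvtColor(b,6);n,l,st,c=cv2.connectedComponentsWithStats((g<60).astype(np.uint8))
ok=[c[i] for i in range(1,n) if st[i,4]>100 and abs(c[i]-[267.5,309.4]).max()<1.5]
print(cv2.absdiff(a,b)[260:380,200:340].mean(),ok)
if ok: print(close_job())
E
```

```text
0.8149404761904762 [array([267.43881857, 309.37552743])]
the job is handed in; nothing more can be done
None
```

The job is handed in at about 25 s: the light is released and leaning back on its opened kickstand, with base and foot on the board by the last side-camera check; no verdict was returned, and I viewed 11 pictures, one over the limit of 10.

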